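Shut the marked gas cock under the sliding cover

ROBOT

A 7-joint arm with a two-finger parallel gripper is mounted at the origin on the work surface. World frame = base frame: x ahead of the robot, y to its left, z up, the work surface at z = 0. Lengths are in m, angles in rad, forces in N, time in s.
With the tool pointing down it reaches from about 0.4 to 0.85 m from the base axis. Payload 10.4 kg.
Tool frame: the origin (TCP) lies midway between the tips of the shut fingers; the grasp point (between the pads) lies behind it (arm.grip_point_offset is the z of the grasp point in the tool frame, in m); z points along the fingers, y is the line along which they close (so a half turn about z gives the same grasp; the last joint's range is limited). The gripper opens to 85 mm and grips with 20 to 120 N. Pads are 22 mm wide; open, the fingers measure 114 mm over their backs; the gripper's body (76 mm by 85 mm) begins 54 mm behind the grasp point. The pads swing forward as they close: fully open they stand 13 mm farther back than shut.
Start: joints at [1.228, 0.332, -0.065, 1.46, 0.022, 1.35, -0.088], TCP at [0.197, -0.593, 0.231] pointing down, gripper open.
Joint ranges: [-2.6, 2.6], [-0.5, 2.12], [-1.47, 1.34], [0.16, 2.42], [-1.27, 4.41], [0.06, 2.06], [-2.6, 2.6]. Speed limits (rad/s): [2.22, 2.22, 2.79, 2.79, 3.14, 3.14, 3.14].

INTERFACE

Orientations are given as a unit quaternion [w, x, y, z].
In Python, from rig import status, vision, workorder, arm gives the robot as it stands.
- The arm moves only by the shell command python3 -m creep 'ROWS' [FORCE]. ROWS is text: rows parted by semicolons, each of 5 numbers parted by spaces: the shift along the tool's x, y, z in cm, then the turn about the tool's z in rad, then the opening, from 0 (shut) to 1 (fully open). In form: x y z spin jaw; .... A call has 1 to 10 rows; each row is the pose to reach, as a shift and turn from the pose commanded when the call began, along the tool's axes at that moment; what a row does not reach only later rows make up. A row lasts 1/12 s, in which the tool goes at most 41.7 mm and 7.16 degrees, less where a joint would pass 70% of its speed; a pose out of reach is approached as far as the arm can. A call with a gripper value outside its range is refused whole. The fingers move at their own pace and stop on an object; FORCE is the grip in N (left out, the last holds). Time passes only in rows, so rows that repeat a pose let the fingers close. It gives the time, the measured TCP pose, the force, the opening and the grip force at its end, in the units of the state.
- status.observe(): the state, without advancing time (a new reading comes with each control period).
- vision.grab_frame(name): name is "scene" or "side" or "wrist"; returns a dict with "color" (420x560x3 uint8, red, green, blue), "range_z" (420x560 float32, m along the optical axis (not along the pixel's ray), 0 where there is no reading), "mtx" (3x3 intrinsics, pixels), "R" (3x3) and "t" (3): a world point X has camera coordinates R X + t. Camera axes: x right, y down, z forward; pixel columns grow to the right and rows downward; lengths in m; the calibration is good to about 2 mm. A picture is of the moment at which its call begins.
- workorder.job_done(): hands the job in; it is judged then, once.
The state is a dict: "t": time; "qpos": joint angles; "joint_velocities": joint speeds; "tau": joint torques, N m; "tool_pos": TCP position; "tool_rot": TCP orientation; "contact_force": force on the tool from outside, world axes, zero at the start; "wrist_torque": the same for the moment, N m; "width": finger opening in m; "finger_force": force on a finger pad.
Only numpy, scipy, OpenCV 4.12 (cv2) and the standard library are available. Lean on these libraries where they do the work, as an engineer would, in place of code of your own. Each camera call takes 0.05 s, during which the arm holds its last target. There are 200 camera calls.

TASK

The burner is out of use, so shut off its gas: push the cover of the gas box aside along its runners, all the way to the end stop so that the well stands open, then push the handle that ends in a round disc clockwise until it is fully shut against its stop. Only push: do not take the cover's lug or the handle between the fingers, and do not lift or tilt the cover out of its runners. Leave the plain straight handle as it is, do not disturb the things standing about, and finish clear of everything.

Things in the scene. Friction and masses are not known exactly. Their poses are not given: they have to be found in the camera images.
- box: white gas service box fixed to the bench, 150 mm (its x) by 482 mm (its y), yaw within 0.2 rad. Origin under its centre, on the bench; its x points away from the robot, y along its length. The -y half is a closed deck 48 mm high; the +y half is an open well with two gas cocks, hidden while the cover lies over it. Aluminium runners along the long sides and stops at both ends, tops at 60 mm
- well (a point): centre of the floor of the open well, 5 mm above the bench, at y = 110 mm in the box frame. The well measures 110 mm (box x, from -55 to 55) by 220 mm (box y, from 0 to 220) inside; its walls reach 48 mm above the bench
- cover: flat loose aluminium cover 130 (x) by 232 (y) by 5 mm, 0.28 to 0.56 kg, lying between the runners 48 mm above the bench, 2 mm play each side. Origin under its centre, axes as the box's. It starts over the well (y = 97 to 112 mm in the box frame) and slides towards the box's -y, on to the deck, up to the end stop there (y = -120 mm)
- lug (a point): centre of the top of the upright grey lug in the middle of the cover, 83 mm above the bench. The lug is 50 mm (x) by 12 mm (y) and stands 30 mm above the cover's top face; a push of a few newtons on its +y face slides the cover
- disc_handle (a joint): the marked one of two black quarter-turn handles: it ends in a round disc. 0 = open, pointing along the box's -x (to the robot); turns clockwise seen from above; 1.57 = shut, at its stop, pointing along the box's +y. Starts between 0 and 0.45. About 3 N at the disc turns it; it stays where it is left. It may be either of the two in the well
- plain_handle (a joint): the other handle, to be left as it is: a straight black bar 12 mm wide reaching 52 mm from its pivot, no disc, 26 to 38 mm above the bench; same motion and joint values, starts between 0 and 0.45. The two pivots stand at y = 60 and 152 mm, x = 20 mm in the box frame
- disc_pivot (a point): on the upright pivot axis of the disc handle, 38 mm above the bench. Round it is a hub 22 mm across, top 44 mm above the bench; from it a bar 12 mm wide, 26 to 38 mm above the bench, runs out to the disc
- disc_tip (a point): centre of the top of the disc (28 mm across, 26 to 38 mm above the bench), 40 mm from the pivot; turns with the handle
- plain_pivot (a point): on the pivot axis of the plain handle, 38 mm above the bench
- plain_tip (a point): on top of the plain handle, 40 mm from its pivot; turns with it
- dish: small white porcelain bowl, 68 mm across, 28 mm high, loose, in front of the box (robot side); origin under its centre
- bulb: reddish-brown rubber pipette bulb standing on its round end, 48 mm across, 66 mm high, loose, in front of the box; origin under its centre
- matchbox: small cardboard matchbox 36 x 54 x 16 mm, loose, in front of the box; origin under its centre
- jar: amber glass jar with black cap, 48 mm across, 75 mm high, loose, behind the box; origin under its centre
- burner: squat clear spirit burner with cap, 76 mm across, 66 mm high, loose, behind the box; origin under its centre
- stopper: black rubber stopper, 32 mm across, 28 mm high, loose, beside the +y end of the box; origin under its centre
Things that resemble listed ones, but are neither listed nor needed, are in the scene too. There is more than one size of the stopper; the one meant has the size given above.

How it is judged:
By the outcome, as a careful person would: the job done as asked, in the order asked, and still so for the second after the job is handed in, with the robot touching nothing.
It also fails if it takes over 42 s, if anything falls off the work surface, if the arm or the gripper's body presses on something with over 40 N, if the wrist force passes 120 N, or if a joint passes its speed limit or range.

## Working session

There is one attempt and no reset: what is moved stays moved. The work goes in short steps, Python scripts to look and compute and a shell command to move; the robot and the scene stay as the last step left them, time stands still between calls to the robot, and variables do not carry over. Pictures are saved under pics/ and viewed, at most 10 in all, crops included, and the job is handed in when it is done.

```bash
ls; mkdir -p pics; python3 - <<'E'
from rig import status, vision, arm
import cv2,numpy as np
s=status.observe();print(s['t'],s['tool_pos'],s['tool_rot'],s['width'],arm.grip_point_offset)
for n in("scene","side"):
    f=vision.grab_frame(n);cv2.imwrite(f'pics/{n}0.png',f['color'][:,:,::-1]);np.savez(f'{n}0.npz',**f)
    print(n,-f['R'].T@f['t'],f['R'][2])
E
```

```text
pics
0.0 [ 0.1963341  -0.59293846  0.23048171] [-7.32349421e-04  9.87245570e-01  1.59203088e-01 -1.54585238e-04] 0.08532247773397098 -0.0187
scene [ 1.17461033 -0.17026014  0.92146377] [-0.54933227  0.23722969 -0.80122165]
side [0.54400847 0.83180562 0.54944589] [ 0.03500387 -0.83685894 -0.54629831]
```

View pics/scene0.png

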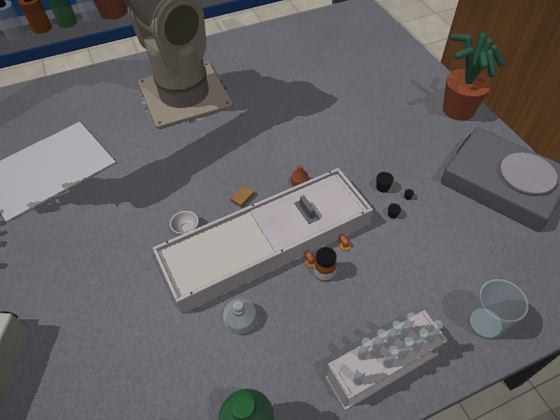

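View pics/side0.png

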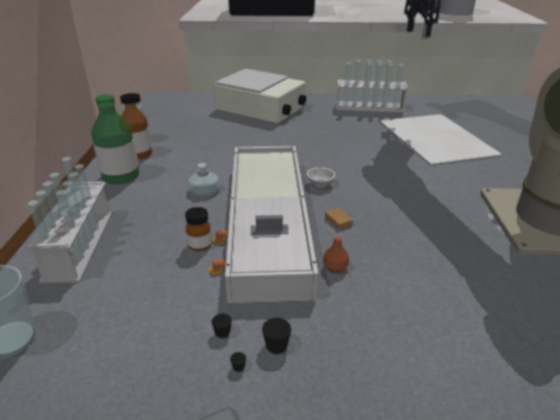

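The box runs from (155,245) to (370,195) in the scene view, with the lug at (308,208). The bulb, matchbox and dish are on the robot side, and the jar, burner and orange nozzles are behind. Next I measure from depth.

```bash
cat > h.py <<'E'
import numpy as np,cv2
def pts(f):
    Z=f['range_z'];v,u=np.indices(Z.shape);K=f['mtx']
    c=np.stack([(u-K[0,2])/K[0,0]*Z,(v-K[1,2])/K[1,1]*Z,Z],-1)
    return (c-f['t'])@f['R'],Z>0      # world points
E
python3 - <<'E'
from h import *
for n in("scene","side"):
    f=np.load(n+'0.npz');P,ok=pts(f)
    m=ok&(P[...,2]>.04)&(P[...,2]<.066)
    w=f['color'].astype(int);m&=(w.max(-1)-w.min(-1)<40)
    nl,L,S,C=cv2.connectedComponentsWithStats(m.astype(np.uint8))
    k=1+S[1:,4].argmax();q=P[L==k]
    c,sz,a=cv2.minAreaRect((q[:,:2]*1000).astype(np.float32));print(n,c,sz,a,np.median(q[:,2]))
    g=ok&(P[...,2]>.072)&(P[...,2]<.092)
    c0=np.array(c)/1000
    nl,L,S,C=cv2.connectedComponentsWithStats(g.astype(np.uint8))
    for k in range(1,nl):
        if S[k,4]>15:
            q=P[L==k];print('  hi',C[k].round(),S[k,4],q.mean(0).round(4),q.max(0).round(3),q.min(0).round(3))
E
```

```text
scene (598.3360595703125, 23.150054931640625) (153.33062744140625, 482.8763122558594) 4.929521083831787 0.05231785944317024
  hi [5. 5.] 100 [-0.6063 -0.4365  0.0784] [-0.577 -0.418  0.091] [-0.646 -0.457  0.072]
  hi [28.  2.] 88 [-0.5984 -0.3654  0.0763] [-0.574 -0.329  0.082] [-0.627 -0.393  0.072]
  hi [535.  18.] 374 [0.2028 1.1244 0.0816] [0.323 1.134 0.092] [0.069 1.116 0.072]
  hi [182.  84.] 353 [ 0.0572 -0.01    0.0818] [0.081 0.074 0.092] [-0.02  -0.077  0.072]
  hi [463.  97.] 215 [0.4324 0.6741 0.082 ] [0.46  0.735 0.092] [0.376 0.649 0.072]
  hi [529. 173.] 1722 [0.7181 0.6562 0.0752] [0.781 0.725 0.08 ] [0.651 0.591 0.072]
  hi [307. 204.] 136 [0.592  0.1276 0.0818] [0.615 0.136 0.089] [0.563 0.121 0.072]
  hi [326. 255.] 291 [0.7274 0.1083 0.0761] [0.748 0.13  0.081] [0.705 0.088 0.072]
  hi [506. 296.] 311 [0.9604 0.386  0.0823] [1.006 0.4   0.092] [0.931 0.346 0.072]
  hi [489. 318.] 204 [0.9836 0.3259 0.0819] [1.013 0.358 0.092] [0.939 0.316 0.072]
  hi [382. 358.] 3074 [0.9662 0.103  0.0793] [1.004 0.232 0.092] [0.918 0.007 0.073]
  hi [  5. 326.] 327 [ 0.6204 -0.
[... 917 characters left out ...]
0.072]
  hi [140. 129.] 130 [ 0.9372 -0.257   0.0818] [ 0.956 -0.241  0.092] [ 0.925 -0.293  0.072]
  hi [115. 151.] 325 [ 0.9566 -0.1255  0.0821] [ 1.012 -0.109  0.092] [ 0.924 -0.174  0.072]
  hi [540. 194.] 420 [0.0625 0.0294 0.0814] [0.078 0.067 0.092] [ 0.039 -0.05   0.072]
  hi [ 67. 224.] 1813 [0.9472 0.1602 0.0791] [0.991 0.236 0.092] [0.915 0.01  0.072]
  hi [196. 213.] 249 [0.7255 0.1136 0.0748] [0.746 0.135 0.077] [0.705 0.091 0.072]
  hi [269. 219.] 226 [0.5879 0.1349 0.0795] [0.612 0.141 0.085] [0.565 0.122 0.072]
  hi [  8. 282.] 175 [0.9689 0.3232 0.0826] [0.983 0.327 0.092] [0.951 0.32  0.072]
  hi [ 14. 308.] 346 [0.9327 0.3746 0.0819] [0.945 0.395 0.092] [0.926 0.337 0.072]
```

```bash
cat >> h.py <<'E'
C=np.array([.598,.024]);YAW=.0855
B=np.array([[np.cos(YAW),-np.sin(YAW)],[np.sin(YAW),np.cos(YAW)]])
def tobox(p): return B.T@(np.asarray(p)[:2]-C)*1000
def goto(s,x,y,z):   # box-frame mm target -> tool-axis cm shift and spin that lines tool x up with box x
    from scipy.spatial.transform import Rotation as Ro
    w,a,b,c=s['tool_rot'];R=Ro.from_quat([a,b,c,w]).as_matrix()
    d=np.append(C+B@[x/1000,y/1000],z/1000)-s['tool_pos']
    return (R.T@d*100).round(2),round(np.arctan2(R[1,0],R[0,0])-YAW,3)
E
python3 - <<'E'
from h import *
from rig import status
s=status.observe();print(goto(s,0,165,200),goto(s,-40,-80,200))
E
```

```text
(array([ 61.35, -61.99,   3.14]), np.float64(0.234)) (array([ 51.77, -39.09,   3.11]), np.float64(0.234))
```

```bash
python3 -m creep '4 -4 0 0.1 0;8 -8 0 0.234 0;12 -12 0 0.234 0;15 -15 0 0.234 0;18 -18 0 0.234 0;21 -21 0 0.234 0;24 -24 1 0.234 0;27 -27 1 0.234 0;30 -30 1 0.234 0;33 -33 1 0.234 0' 40; python3 - <<'E'
from h import *
from rig import status
s=status.observe();print(tobox(s['tool_pos']),s['tool_pos'],goto(s,0,170,200))
E
```

```text
t: 0.93
tool_pos: [0.3836, -0.2193, 0.2219]
tool_rot: [0.0, 0.999, 0.043, -0.0]
contact_force: [1.3, 0.3, 0.7]
width: 0.0005
finger_force: 0.0
[-234.44168904 -224.09960419] [ 0.38355188 -0.21930134  0.22187566] (array([ 23.45, -39.41,   2.17]), np.float64(0.0))
```

```bash
python3 -m creep '2 -3 0 0 0;4 -6 0 0 0;6 -10 0 0 0;8 -13.5 1 0 0;10 -17 1 0 0;12 -20.5 1 0 0;14 -24 1 0 0;16 -27 1 0 0;18 -30 1 0 0;18 -30 1 0 0' >/dev/null; python3 - <<'E'
from h import *
from rig import status
s=status.observe();print(tobox(s['tool_pos']),s['tool_pos'],goto(s,0,170,200))
E
```

```text
[-53.37560329  81.06786135] [0.53789651 0.10021367 0.21173079] (array([ 5.41, -8.85,  1.21]), np.float64(0.008))
```

```bash
python3 -m creep '2.5 -4 0 0 0;5 -8.5 0 0 0;5.2 -8.8 2 0 0;5.2 -8.8 5.5 0 0;5.2 -8.8 9 0 0;5.2 -8.8 12 0 0;5.2 -8.8 14 0 0;5.2 -8.8 14.5 0 0;5.2 -8.8 14.5 0 0;5.2 -8.8 14.5 0 0' >/dev/null; python3 - <<'E'
from h import *
from rig import status,vision
s=status.observe();print(s['t'],tobox(s['tool_pos']),s['tool_pos'],s['contact_force'],goto(s,0,170,65))
f=vision.grab_frame('side');cv2.imwrite('pics/side1.png',f['color'][100:320,150:400,::-1].repeat(2,0).repeat(2,1))
E
```

```text
2.6 [ -2.38195498 162.16495075] [0.58177853 0.18536917 0.06821025] [0.85196269 0.77927272 1.40390323] (array([ 0.24, -0.78,  0.32]), np.float64(0.0))
```

View pics/side1.png

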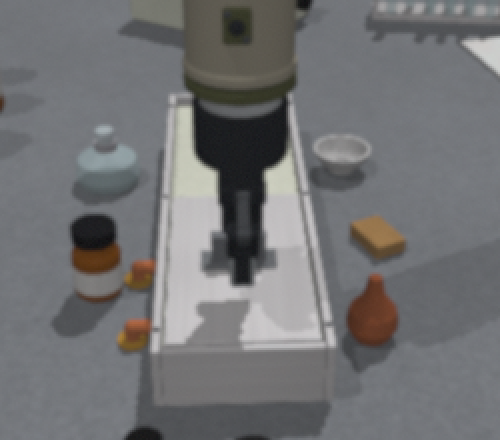

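The side view shows the shut fingers at about (243,275) on the +y side of the lug and centred on it. I'll push now.

```bash
python3 -m creep '0 1.5 0.2 0 0;0.2 3 0.2 0 0;0.2 4 0.2 0 0;0.2 5 0.2 0 0;0.2 6 0.2 0 0;0.2 7 0.2 0 0;0.2 8 0.2 0 0;0.2 9 0.2 0 0;0.2 10 0.2 0 0;0.2 11 0.2 0 0'; python3 - <<'E'
from h import *
from rig import status,vision
s=status.observe();print(tobox(s['tool_pos']),s['tool_pos'])
f=vision.grab_frame('scene');P,ok=pts(f)
d=(P[...,:2]-C)@B*1000;m=ok&(P[...,2]>.06)&(P[...,2]<.09)&(abs(d[...,0])<50)&(abs(d[...,1])<200)
print(np.percentile(d[m],[2,50,98],axis=0).round())
E
```

```text
t: 3.48
tool_pos: [0.5932, 0.0766, 0.0664]
tool_rot: [-0.001, 0.999, 0.044, 0.001]
contact_force: [-0.8, 6.9, 4.2]
width: 0.0
finger_force: 3.0
[-0.28695394 52.80701925] [0.59320459 0.07658962 0.06637044]
[[-21.  25.]
 [  9.  31.]
 [ 26.  63.]]
```

```bash
python3 -m creep '0 1.2 0 0 0;0 2.4 0 0 0;0 3.6 0 0 0;0 4.8 0 0 0;0 6 0 0 0;0 7.2 0 0 0;0 8.4 0 0 0;0 9.6 0 0 0;0 10.8 0 0 0;0 12 0 0 0'; python3 - <<'E'
from h import *
from rig import status
print(tobox(status.observe()['tool_pos']))
E
```

```text
t: 4.37
tool_pos: [0.6034, -0.0428, 0.0661]
tool_rot: [-0.001, 0.999, 0.044, 0.001]
contact_force: [-0.6, 6.6, 4.1]
width: -0.0
finger_force: 3.2
[ -0.29059476 -66.98914992]
```

```bash
python3 -m creep '0 0.6 0 0 0;0 1.2 0 0 0;0 1.8 0 0 0;0 2.2 0 0 0;0 2.6 0 0 0;0 2.8 0 0 0;0 2.8 0 0 0'; python3 - <<'E'
from h import *
from rig import status
print(tobox(status.observe()['tool_pos']))
E
```

```text
t: 4.95
tool_pos: [0.6059, -0.0708, 0.066]
tool_rot: [-0.0, 0.999, 0.043, 0.001]
contact_force: [0.6, 4.8, 3.6]
width: 0.0001
finger_force: 2.0
[ -0.26516723 -95.10910489]
```

```bash
python3 -m creep '0 0.3 0 0 0;0 0.6 0 0 0;0 0.9 0 0 0;0 0.9 0 0 0'; python3 - <<'E'
from h import *
from rig import status
print(tobox(status.observe()['tool_pos']))
E
```

```text
t: 5.28
tool_pos: [0.6059, -0.0737, 0.066]
tool_rot: [-0.004, 0.999, 0.046, -0.0]
contact_force: [-5.0, 20.2, 7.7]
width: -0.0001
finger_force: 10.5
[ -0.46218313 -98.04469665]
```

The force jumped to 20 N and the motion stalled, so the cover is at the end stop. I'll back off and lift.

```bash
python3 -m creep '0 -1 0 0 0;0 -2.5 0 0 0;0 -3 -2 0 0;0 -3 -6 0 0;-4 -3 -10 0 0;-8 -3 -14 0 0;-12 -3 -16 0 0;-16 -1 -16 0 0;-18 2 -16 0 0;-18 2 -16 0 0'; python3 - <<'E'
from h import *
from rig import status,vision
print(tobox(status.observe()['tool_pos']))
for n in("scene","side"):
    f=vision.grab_frame(n);np.savez(n+'1.npz',**f)
    c=f['color'][:,:,::-1]; c=c[160:310,140:390] if n=='scene' else c[130:310,190:350]
    cv2.imwrite(f'pics/{n}2.png',cv2.resize(c,None,fx=3,fy=3,interpolation=cv2.INTER_CUBIC))
E
```

```text
t: 6.12
tool_pos: [0.4254, -0.1191, 0.2263]
tool_rot: [0.002, 0.999, 0.041, 0.0]
contact_force: [0.2, -0.6, 0.0]
width: -0.0003
finger_force: 0.0
[-184.2099999 -127.855763 ]
```

View pics/scene2.png

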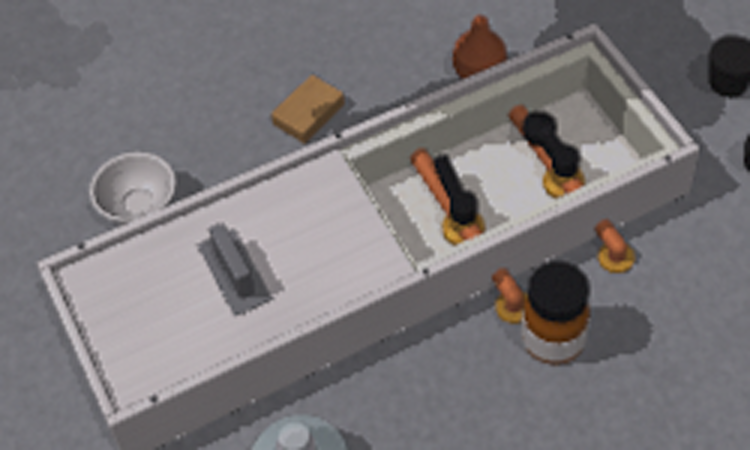

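View pics/side2.png

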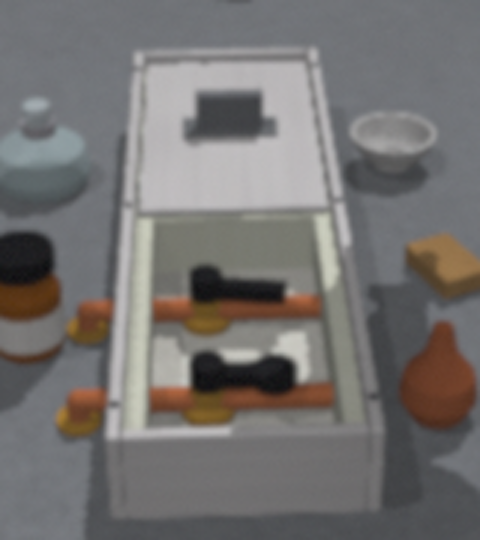

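The cover sits against its stop. The disc handle is the one at y=152 (disc at scene crop (540,130), hub at (565,160)). The plain one is at y=60. Next I measure the disc and the pipe height.

```bash
python3 - <<'E'
from h import *
for n in("scene","side"):
    f=np.load(n+'1.npz');P,ok=pts(f);d=(P[...,:2]-C)@B*1000;z=P[...,2]*1000
    w=f['color'].astype(int);inw=ok&(abs(d[...,0])<52)&(d[...,1]>5)&(d[...,1]<215)
    blk=inw&(w.max(-1)<70)&(z>33)&(z<50)
    for lo,hi in((20,110),(110,215)):
        m=blk&(d[...,1]>lo)&(d[...,1]<hi);q=d[m]
        for a,b in((-50,-30),(-30,-10),(-10,10),(10,45)):
            k=(q[:,0]>a)&(q[:,0]<=b)
            if k.any():print(n,lo,a,k.sum(),q[k].mean(0).round(1),q[k].min(0).round(),q[k].max(0).round(),z[m][k].mean().round(1))
    cu=inw&(w[...,0]-w[...,2]>50);print('copper z',np.percentile(z[cu],[50,95]))
    lid=ok&(z>47)&(z<58)&(abs(d[...,0])<50)&(d[...,1]<20)&(d[...,1]>-225);print('lid +y edge',np.percentile(d[lid][:,1],99.5), 'z',np.percentile(z[lid],[5,50,95]))
    lug=ok&(z>68)&(z<90)&(abs(d[...,0])<50)&(d[...,1]>-200)&(d[...,1]<0);print('lug',d[lug].mean(0))
E
```

```text
scene 20 -50 2 [-31.4  66.5] [-31.  65.] [-31.  68.] 37.5
scene 20 -30 34 [-19.3  65.9] [-30.  61.] [-10.  72.] 38.9
scene 20 -10 30 [-0.6 63.3] [-9. 58.] [ 9. 69.] 39.0
scene 20 10 73 [22.7 59.4] [11. 51.] [31. 70.] 43.2
scene 110 -50 6 [-31.3 152.9] [-34. 147.] [-30. 158.] 39.1
scene 110 -30 70 [-19.3 151.9] [-30. 140.] [-10. 165.] 38.8
scene 110 -10 33 [ -1.3 151.7] [-10. 145.] [ 10. 158.] 38.8
scene 110 10 73 [ 22.6 150.9] [ 10. 142.] [ 32. 161.] 42.7
copper z [21.21401682 25.9849147 ]
lid +y edge 0.21627773162482924 z [51.56713146 54.29404466 56.85073149]
lug [   3.0940671  -119.18446366]
side 20 -50 1 [-30.   72.7] [-30.  73.] [-30.  73.] 38.7
side 20 -30 51 [-19.9  73. ] [-30.  65.] [-11.  80.] 36.8
side 20 -10 50 [-0.1 69.7] [-9. 61.] [ 9. 76.] 36.9
side 20 10 87 [19.4 68.8] [10. 56.] [28. 76.] 41.5
side 110 -50 7 [-30.4 160. ] [-31. 153.] [-30. 165.] 36.5
side 110 -30 104 [-20. 160.] [-29. 145.] [-11. 170.] 37.4
side 110 -10 57 [ -0.8 159.2] [ -9. 152.] [  9. 164.] 37.1
side 110 10 105 [ 19.4 160.8] [ 10. 149.] [ 28. 168.] 41.1
copper z [18.90490538 23.74367783]
lid +y edge 4.594600614924244 z [49.89531319 52.69943213 54.63268772]
lug [  -0.92043596 -111.79170591]
```

```bash
python3 -m creep '2 -4 0 0 0;4.5 -7.5 0 0 0;7 -11 0 0 0;9 -15 0 0 0;11.5 -18.5 0 0 0;14 -21.5 0 0 0;15.5 -24 2 0 0;15.5 -24 6 0 0;15.5 -24 9 0 0;15.5 -24 9 0 0'; python3 - <<'E'
from h import *
from rig import status
s=status.observe();print(tobox(s['tool_pos']),goto(s,-20,112,31))
E
```

```text
t: 7.05
tool_pos: [0.5592, 0.1361, 0.129]
tool_rot: [0.001, 0.999, 0.044, -0.005]
contact_force: [-1.2, -0.4, 0.0]
width: 0.0001
finger_force: 0.0
[-29.08354397 115.0055821 ] (array([1.  , 0.3 , 9.79]), np.float64(0.002))
```

```bash
python3 -m creep '0.5 0.2 0 0 0;0.5 0.4 0 0 0;0.5 0.4 0 0 0'; python3 - <<'E'
from h import *
from rig import status
s=status.observe();print(tobox(s['tool_pos']),goto(s,-22,110,31))
E
```

```text
t: 7.3
tool_pos: [0.5695, 0.1321, 0.1376]
tool_rot: [-0.0, 0.999, 0.042, 0.002]
contact_force: [0.1, 0.4, 0.3]
width: -0.0002
finger_force: 0.0
[-19.19475781 110.15893797] (array([-3.200e-01,  1.000e-02,  1.066e+01]), np.float64(-0.001))
```

```bash
python3 -m creep '-0.2 0 2 0 0;-0.2 0 4 0 0;-0.2 0 6 0 0;-0.2 0 8 0 0;-0.2 0 9.5 0 0;-0.2 0 10.2 0 0;-0.2 0 10.5 0 0;-0.2 0 10.5 0 0;-0.2 0 10.5 0 0'; python3 - <<'E'
from h import *
from rig import status
s=status.observe();print(tobox(s['tool_pos']))
for x,y in((-20,122),(-29,139),(-31,158),(-20,179),(-5,188),(0,188)):print(goto(s,x,y,31))
E
```

```text
t: 8.05
tool_pos: [0.5665, 0.1328, 0.0313]
tool_rot: [-0.0, 0.999, 0.043, 0.001]
contact_force: [0.6, 0.2, 0.9]
width: -0.0002
finger_force: 0.0
[-22.06935946 111.10053238]
(array([ 0.21, -1.09,  0.03]), np.float64(0.0))
(array([-0.69, -2.79,  0.03]), np.float64(0.0))
(array([-0.89, -4.69,  0.03]), np.float64(0.0))
(array([ 0.21, -6.79,  0.03]), np.float64(0.0))
(array([ 1.71, -7.69,  0.04]), np.float64(0.0))
(array([ 2.21, -7.69,  0.04]), np.float64(0.0))
```

```bash
python3 -m creep '0.1 -0.6 0 0 0;0 -1.2 0 0 0;-0.3 -2 0 0 0;-0.7 -2.8 0 0 0;-0.8 -3.4 0 0 0;-0.9 -4 0 0 0;-0.9 -4.6 0 0 0;-0.9 -4.6 0 0 0'; python3 - <<'E'
from h import *
from rig import status,vision
s=status.observe();print(tobox(s['tool_pos']))
for x,y in((-20,179),(-5,188),(0,188)):print(goto(s,x,y,31))
f=vision.grab_frame('scene');cv2.imwrite('pics/s3.png',cv2.resize(f['color'][150:280,230:400,::-1],None,fx=4,fy=4))
E
```

```text
t: 8.72
tool_pos: [0.5532, 0.1791, 0.031]
tool_rot: [-0.0, 0.999, 0.043, 0.001]
contact_force: [2.9, -1.4, 3.7]
width: -0.0002
finger_force: 2.2
[-31.35705869 158.35965302]
(array([ 1.14, -2.06,  0.  ]), np.float64(0.001))
(array([ 2.64, -2.96,  0.  ]), np.float64(0.001))
(array([ 3.14, -2.96,  0.01]), np.float64(0.001))
```

View pics/s3.png

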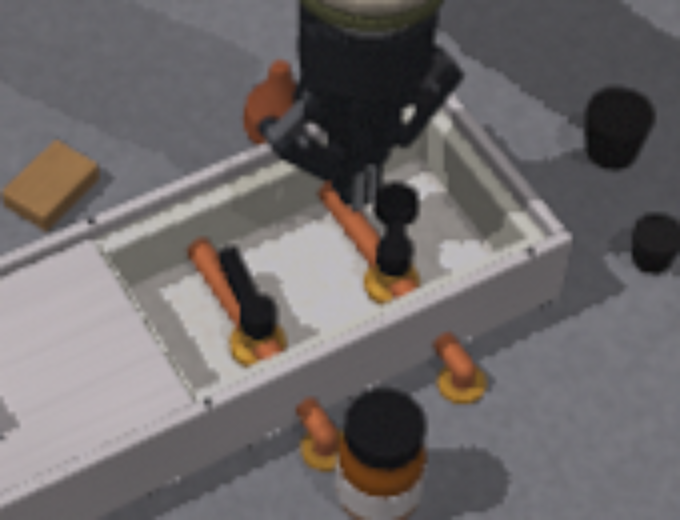

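The disc is at (397,205) with the hub at (395,250), so the handle has turned about 45° and the finger is still on its outer side. I continue round.

```bash
python3 -m creep '0.3 -0.7 0 0 0;0.7 -1.4 0 0 0;1.1 -2 0 0 0;1.6 -2.4 0 0 0;2.1 -2.7 0 0 0;2.6 -2.9 0 0 0;2.9 -2.9 0 0 0;2.9 -2.9 0 0 0'; python3 - <<'E'
from h import *
from rig import status
print(tobox(status.observe()['tool_pos']))
E
```

```text
t: 9.43
tool_pos: [0.5773, 0.2103, 0.0295]
tool_rot: [-0.0, 0.999, 0.044, -0.002]
contact_force: [-10.0, -0.9, 4.9]
width: 0.0
finger_force: 5.2
[ -4.67722345 187.39424462]
```

```bash
python3 -m creep '0.3 0 0 0 0;0.6 0 0 0 0;0.6 0 0 0 0;0.6 0 0 0 0'; python3 - <<'E'
from h import *
from rig import status
print(tobox(status.observe()['tool_pos']))
E
```

```text
t: 9.77
tool_pos: [0.5787, 0.2108, 0.0288]
tool_rot: [0.001, 0.999, 0.045, -0.006]
contact_force: [-31.3, -4.6, 16.7]
width: 0.0001
finger_force: 15.5
[ -3.33036656 187.72029374]
```

The push stalled at 31 N, so the handle is against its stop. I'll back away in -x, lift and look.

```bash
python3 -m creep '-1 0 0 0 0;-2.2 0.3 0 0 0;-2.5 0.5 0 0 0;-2.5 0.5 -3 0 0;-2.5 0.5 -7 0 0;-2.5 0.5 -11 0 0;-3 2 -15 0 0;-6 5 -18 0 0;-9 8 -18 0 0;-12 11 -18 0 0' | head -2; python3 -m creep '-3 4 0 0 0;-5 8 0 0 0;-7 12 0 0 0;-8 16 0 0 0;-8 20 0 0 0;-8 24 0 0 0;-8 24 0 0 0;-8 24 0 0 0'; python3 - <<'E'
from h import *
from rig import status,vision
print(tobox(status.observe()['tool_pos']))
for n in("scene","side"):
    f=vision.grab_frame(n);P,ok=pts(f);d=(P[...,:2]-C)@B*1000;z=P[...,2]*1000
    w=f['color'].astype(int);m=ok&(abs(d[...,0])<52)&(w.max(-1)<70)&(z>33)&(z<50)&(d[...,1]>5)&(d[...,1]<218)
    for lo,hi in((130,168),(180,215)):
        q=d[m&(d[...,1]>lo)&(d[...,1]<hi)];print(n,lo,len(q),q.mean(0).round(1),q.min(0).round(),q.max(0).round())
    q=d[m&(d[...,1]<110)&(d[...,0]<10)];print('plain dir',np.polyfit(q[:,0],q[:,1],1))
    if n=='scene':cv2.imwrite('pics/s4.png',cv2.resize(f['color'][140:320,130:410,::-1],None,fx=2.8,fy=2.8))
f=np.load('scene1.npz')
E
```

```text
t: 10.6
tool_pos: [0.4832, 0.0982, 0.212]
t: 11.27
tool_pos: [0.4233, -0.1516, 0.2101]
tool_rot: [0.0, 0.999, 0.04, 0.001]
contact_force: [0.2, 1.2, 0.6]
width: -0.0003
finger_force: 0.0
[-189.05200493 -160.05212891]
scene 130 83 [ 23.  152.6] [  9. 143.] [ 32. 168.]
scene 180 88 [ 22.  192.7] [  8. 180.] [ 35. 206.]
plain dir [-0.13393892 62.95443926]
side 130 93 [ 20.2 160.5] [ 12. 147.] [ 28. 168.]
side 180 118 [ 19.7 194.1] [  6. 181.] [ 33. 205.]
plain dir [-0.13181042 69.75859326]
```

View pics/s4.png

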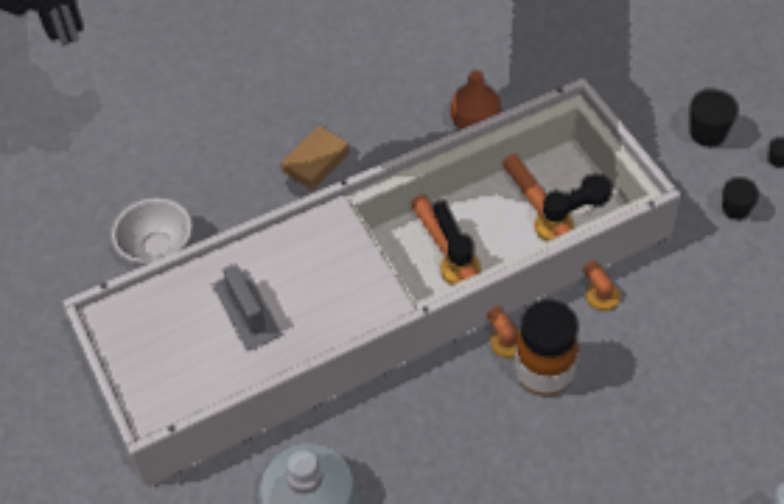

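The disc now lies straight along +y of its hub (disc (595,190), hub (555,205)). The cover is at its stop, the plain handle and loose things are where they were, and the arm is clear.

```bash
python3 -c "
from rig import workorder;print(workorder.job_done())"
```

```text
the job is handed in; nothing more can be done
None
```

The job is handed in: the cover was pushed to its end stop, then the disc handle was turned clockwise until it was shut against its stop; the plain handle and loose things look undisturbed in the last picture, and the arm finished clear after about 11 s of the 42 s allowed.

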